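# Knock home the sprung pins of a plaster mould

### The job

Two of the four sprung pins that lock the plaster mould to its board stand proud. Take the mallet out of the divided tray and knock each proud pin down with it until it is fully home, like the pins that are already down; keep the gripper itself off the pins. Then stand the mallet back in the cell it came from, head down and with its handle lying over the tray the same way as before, let go of it, and leave everything else where it stands.

Things in the scene. Friction and masses are not known exactly. Their poses are not given: they have to be found in the camera images.
- mould: Fixed jig. Plywood board 170 (x) x 210 (y) x 26 mm; origin at the centre of its underside, on the table. A plaster block 130 (x) x 90 (y) mm stands on the middle of it, its top 100 mm above the table. Along each of the two sides at y = -85 and +85 mm runs a flat steel bar, top 32 mm above the table, with two pins on it at x = -45 and +45 mm; each pin rises from a steel collar 30 mm across whose top is 44 mm above the table.
- tray: Fixed open wooden tray 147 x 147 mm, 40 mm high over all, walls 5 mm, floor 5 mm, with one divider each way (also 40 mm high): four cells of 66 x 66 mm centred at x, y = +-35.5 mm. Origin at the centre of its underside. The mallet stands in one of the two cells at +x, its handle passing above the tray towards the tray's -x; the jar stands in the other cell at +x.
- mallet_head (a point): Centre of the mallet's head: an upright black cylinder 48 mm in diameter and 100 mm high with two steel bands and flat faces (the lower face, which strikes, is 50 mm below this point). The whole mallet weighs about 330 g and balances about 10 mm from this axis on the handle side. z is the head's axis, up as it stands; the handle points to -x.
- mallet_grip (a point): Point on the middle line of the mallet's wooden handle, 60 mm from the head's axis (towards -x) and 60 mm above the lower striking face. The handle is level, 18 mm wide (y) and 24 mm high (z), and runs from the head to 154 mm from the head's axis. Axes as for the head.
- pin_a (a joint): Travel of pin a, m: 0 = highest, 0.018 = fully home. A spring and a tight sleeve resist it: about 6 N to start it moving, growing to about 10 N at the bottom; the sleeve holds it at whatever depth it is left. Any two of the pins a to d may be the proud ones (starting between 0 and 0.006; the others start home), and which of the four places each has varies.
- pin_b (a joint): Travel of pin b, m: 0 = highest, 0.018 = fully home. A spring and a tight sleeve resist it: about 6 N to start it moving, growing to about 10 N at the bottom; the sleeve holds it at whatever depth it is left. Any two of the pins a to d may be the proud ones (starting between 0 and 0.006; the others start home), and which of the four places each has varies.
- pin_c (a joint): Travel of pin c, m: 0 = highest, 0.018 = fully home. A spring and a tight sleeve resist it: about 6 N to start it moving, growing to about 10 N at the bottom; the sleeve holds it at whatever depth it is left. Any two of the pins a to d may be the proud ones (starting between 0 and 0.006; the others start home), and which of the four places each has varies.
- pin_d (a joint): Travel of pin d, m: 0 = highest, 0.018 = fully home. A spring and a tight sleeve resist it: about 6 N to start it moving, growing to about 10 N at the bottom; the sleeve holds it at whatever depth it is left. Any two of the pins a to d may be the proud ones (starting between 0 and 0.006; the others start home), and which of the four places each has varies.
- pin_a_top (a point): Centre of the top face of pin a: a steel head 20 mm in diameter, level on top. At travel 0 its top is 66 mm above the table, fully home 48 mm (4 mm above its collar).
- pin_b_top (a point): Centre of the top face of pin b: a steel head 20 mm in diameter, level on top. At travel 0 its top is 66 mm above the table, fully home 48 mm (4 mm above its collar).
- pin_c_top (a point): Centre of the top face of pin c: a steel head 20 mm in diameter, level on top. At travel 0 its top is 66 mm above the table, fully home 48 mm (4 mm above its collar).
- pin_d_top (a point): Centre of the top face of pin d: a steel head 20 mm in diameter, level on top. At travel 0 its top is 66 mm above the table, fully home 48 mm (4 mm above its collar).
- glaze_jar: Bystander: amber glass jar with a cork-coloured lid, 48 mm in diameter, 70 mm high, in the tray; origin under its centre.
- stamp: Bystander: small terracotta stamp 44 mm in diameter, 28 mm high, in a tray cell at -x; origin under its centre.
- vase: Bystander: narrow-necked vase, 68 mm in diameter, 170 mm high, close behind the mould; origin under its centre.
- cup: Bystander: cup 68 mm in diameter, 60 mm high; origin under its centre.
- glaze_bottle: Bystander: white bottle 60 mm in diameter, 160 mm high; origin under its centre.
- bowl: Bystander: bowl 120 mm in diameter, 55 mm high; origin under its centre.
- money_pot: Bystander: dark round pot 97 mm in diameter, 100 mm high; origin under its centre.
- weight: Bystander: knobbed iron weight 50 mm in diameter, 55 mm high, standing on top of the plaster block (so its top is 155 mm above the table); origin under its centre.
Mind the look-alikes: they are no part of the job. Leave any purple look-alike of the tray alone.

How it is judged:
By the outcome, as a careful person would: the job done as asked, in the order asked, and still so for the second after the job is handed in, with the robot touching nothing.
It also fails if it takes over 56 s, if anything falls off the work surface, if the arm or the gripper's body presses on something with over 40 N, if the wrist force passes 120 N, or if a joint passes its speed limit or range.

### The arm

A 7-joint arm with a two-finger parallel gripper is mounted at the origin on the work surface. World frame = base frame: x ahead of the robot, y to its left, z up, the work surface at z = 0. Lengths are in m, angles in rad, forces in N, time in s.
With the tool pointing down it reaches from about 0.425 to 0.925 m from the base axis. Payload 6.8 kg.
Tool frame: the origin (TCP) lies on the front face of the gripper's body, between the roots of the fingers; the fingertips stand 73 mm ahead of it and the grasp point (between the pads) lies 54 mm ahead of it (tcp_to_tips is the distance from the TCP to the fingertips, in m); z points along the fingers, x is the direction in which the jaws open and shut, and the axes are right-handed (so a half turn about z gives the same grasp; the last joint's range is limited). The gripper opens to 85 mm and grips with 20 to 120 N. Pads are 22 mm wide; open, the fingers measure 114 mm over their backs; the gripper's body (76 mm by 85 mm) begins 54 mm behind the grasp point. The pads swing forward as they close: fully open they stand 13 mm farther back than shut.
Start: joints at [-1.233, 0.477, 0.022, 1.555, -0.011, 1.109, -0.083], TCP at [0.291, 0.609, 0.304] pointing down, gripper open.
Joint ranges: [-2.96, 2.96], [-0.34, 2.1], [-1.41, 1.46], [0.24, 2.44], [-1.37, 4.51], [0.17, 1.92], [-2.96, 2.96]. Speed limits (rad/s): [2.39, 2.39, 3.14, 3.14, 3.14, 3.14, 3.14].

### API

Orientations are given as a unit quaternion [w, x, y, z].
In Python, from station import get_obs, read_camera, hand_in, look_for, silhouettes, tcp_to_tips gives the robot as it stands. The module is installed in compiled form; this text tells all that it offers.
- The arm moves only by the tool apply_moves, never from a script. Its argument "moves" is a list of rows, each a list of 3 entries, a list of its own where there are three numbers: the shift along the tool's x, y, z in units of 25 mm (1.0 is 25 mm), then the turn, a rotation vector about the tool's x, y, z in units of 10 degrees (1.0 is 10 degrees), then the gripper's target within -1 to 1 (fully open at 1, half-way at 0, shut at -1). In form: [[[dx, dy, dz], [rx, ry, rz], jaw], ...]. A call has 1 to 20 rows; each row is the pose to reach, as a shift and turn from the pose commanded when the call began, along the tool's axes at that moment; what a row does not reach only later rows make up. A row lasts 1/8 s, in which the tool goes at most 62.5 mm and 10.7 degrees, less where a joint would pass 70% of its speed; a pose out of reach is approached as far as the arm can. A call with a gripper value outside its range is refused whole. The fingers move at their own pace and stop on an object; "force" is the grip in N (left out, the last holds). Time passes only in rows, so rows that repeat a pose let the fingers close. It gives the time, the measured TCP pose, the force and the opening at its end, in the units of the state.
- get_obs(): the state, without advancing time (a new reading comes with each control period).
- read_camera(name): name is "side" or "top" or "wrist"; returns a dict with "color" (400x640x3 uint8, red, green, blue), "mtx" (3x3 intrinsics, pixels), "k1" (the pictures are not rectified: a ray, as slopes to the right and down, at radius r is drawn at 1 + k1 r^2 times it, then the intrinsics apply), "eye" and "rotation" of the camera in the world; the wrist camera has in their place "hand_eye" (4x4, takes a point from camera to tool coordinates, whose origin is the TCP and whose axes are the tool frame's). Camera axes: x right, y up, looking along -z (the intrinsics and any distortion apply to the point x, -y, -z); pixel columns grow to the right and rows downward; lengths in m; the calibration is good to about 2 mm. A picture is of the moment at which its call begins: read the wrist's pose just before it. There is no depth.
- hand_in(): hands the job in, once; it reports no verdict.
Trained networks look in the newest picture that a camera, given by its name, has taken for a name from the list of things; names that differ only in an ending like _2 or _b are one class to them, and where a whole thing is asked for, a point or a joint stands for the part that bears it (a point fixed in the world has none). Each returns a list of dicts, best first, with "conf" (0 to 1); they miss things now and then, are a little off and sometimes report something else, mostly with a low value. They report only what shows in the picture. A call takes as long as a camera call. They do not tell look-alikes from the thing itself.
- look_for(camera, query): "pixel" ([row, column] in pixels, amid what is visible of it).
- silhouettes(camera, query): "mask" (400x640 bool, what is visible of it) and "pixel" ([row, column] in pixels, amid what is visible of it).
The state is a dict: "t": time; "q": joint angles; "joint_vel": joint speeds; "joint_torque": joint torques, N m; "eef_pos": TCP position; "tool_rot": TCP orientation; "contact_force": force on the tool from outside, world axes, zero at the start; "torque": the same for the moment, N m; "gripper_width": opening from 0.0 (shut) to 1.0 (fully open).
Only numpy, scipy, OpenCV 4.12 (cv2) and the standard library are available. Lean on these libraries where they do the work, as an engineer would, in place of code of your own. Each camera call takes 0.05 s, during which the arm holds its last target.

## Working session

There is one attempt and no reset: what is moved stays moved. The work goes in short steps, Python scripts to look and compute and a tool call to move; the robot and the scene stay as the last step left them, time stands still between calls to the robot, and variables do not carry over. Pictures are saved under pics/ and viewed, and the job is handed in when it is done.

Besides the shell and the picture viewer there is one more tool, called after "Request:" by a JSON object that holds its "op" and its "data", one argument or row to a line. apply_moves: Moves the arm, as the interface text tells. Its arguments: {"type":"object","properties":{"moves":{"type":"array"},"force":{"type":"number"}},"required":["moves"]}

```bash
mkdir -p pics; python3 - <<'E'
from station import *
import cv2
o=get_obs();print(o)
for n in ["side","top","wrist"]:
    r=read_camera(n);cv2.imwrite(f"pics/{n}0.png",r["color"][:,:,::-1])
    print(n,{k:v for k,v in r.items() if k!="color"})
print(tcp_to_tips)
E
```

```text
{'t': 0.0, 'q': array([-1.23311232,  0.47784533,  0.02231618,  1.55646753, -0.01148406,
        1.10926688, -0.08309953]), 'joint_vel': array([-5.93127914e-04,  1.37341305e-04, -5.86236275e-04, -1.34761274e-03,
       -8.14532394e-04, -8.18727749e-05,  2.12123161e-04]), 'joint_torque': array([-3.45378066e-04, -5.96456301e+01,  1.60770155e+00, -2.81190705e+01,
        1.23698512e-02,  9.49195353e-03,  8.08983344e-06]), 'eef_pos': array([0.29083404, 0.60862225, 0.30288801]), 'tool_rot': array([ 5.54858079e-04,  8.45907531e-01,  5.33328777e-01, -7.45798332e-04]), 'contact_force': array([ 0.14509154, -0.2014637 , -0.87150644]), 'torque': array([ 0.00297889, -0.03042067,  0.00509691]), 'gripper_width': 0.9969219517636942}
side {'mtx': array([[506.33622667,   0.        , 322.529623  ],
       [  0.        , 506.33622667, 203.87299612],
       [  0.        ,   0.        ,   1.        ]]), 'k1': 0.040108155032168566, 'eye': array([0.12676996, 1.08598067, 1.33673001]), 'rotation': array([-0.15561922, -0.06717427,  0.35399744,  0.91975871])}
top {'mtx': array([[440.51150688,   0.        , 318.3273021 ],
       [  0.        , 440.51150688, 203.89934463],
       [  0.        ,   0.        ,   1.        ]]), 'k1': -0.03176595404241959, 'eye': array([ 0.28805141, -0.00231982,  1.21777899]), 'rotation': array([-0.7036085 , -0.06617417,  0.07240903,  0.70378476])}
wrist {'mtx': array([[304.49656532,   0.        , 320.11117102],
       [  0.        , 304.49656532, 200.6651395 ],
       [  0.        ,   0.        ,   1.        ]]), 'k1': -0.04826993984393613, 'hand_eye': array([[ 9.99999997e-01, -3.93649265e-05,  7.12737136e-05,
        -1.04070360e-03],
       [-1.58836298e-05, -9.52858275e-01, -3.03415735e-01,
        -7.76331783e-02],
       [ 7.98576859e-05,  3.03415733e-01, -9.52858272e-01,
        -6.99445725e-02],
       [ 0.00000000e+00,  0.00000000e+00,  0.00000000e+00,
         1.00000000e+00]])}
0.0726
```

View pics/side0.png

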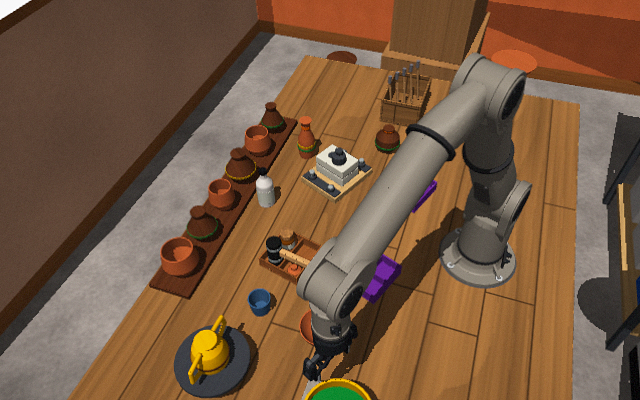

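View pics/top0.png

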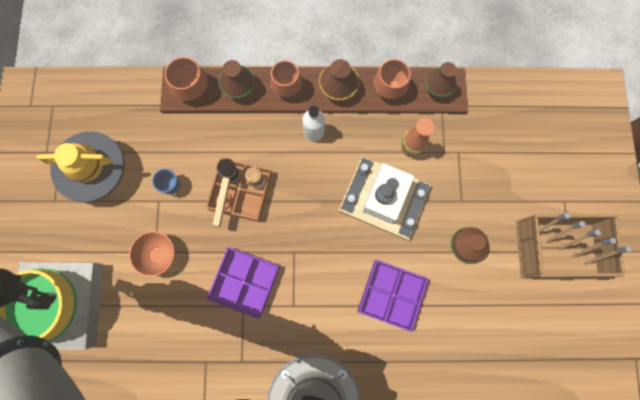

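View pics/wrist0.png

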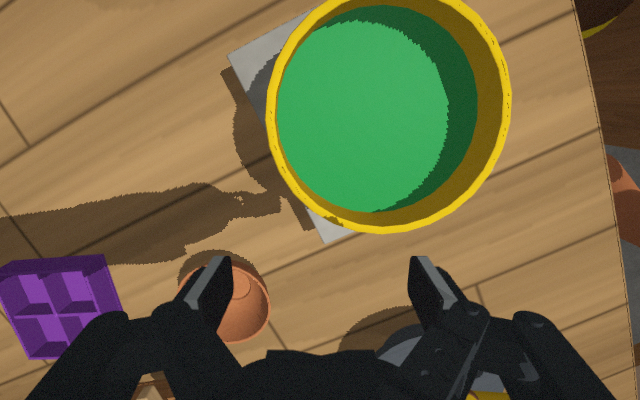

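```bash
cat > h.py <<'E'
from station import *
import numpy as np, cv2
from scipy.spatial.transform import Rotation as R
def q2m(q): return R.from_quat([q[1],q[2],q[3],q[0]]).as_matrix()
def campose(r,o=None):
    if "hand_eye" in r:
        T=np.eye(4);T[:3,:3]=q2m(o["tool_rot"]);T[:3,3]=o["eef_pos"];H=T@r["hand_eye"];return H[:3,:3],H[:3,3]
    return q2m(r["rotation"]),np.array(r["eye"])
def proj(r,P,o=None):
    Rm,e=campose(r,o);p=(np.atleast_2d(P)-e)@Rm
    s=np.c_[p[:,0]/-p[:,2],-p[:,1]/-p[:,2]];s=s*(1+r["k1"]*(s**2).sum(1,keepdims=True))
    M=r["mtx"];return np.c_[s[:,0]*M[0,0]+M[0,2],s[:,1]*M[1,1]+M[1,2]]
def ray(r,uv,o=None):
    Rm,e=campose(r,o);M=r["mtx"];uv=np.atleast_2d(uv).astype(float)
    d=np.c_[(uv[:,0]-M[0,2])/M[0,0],(uv[:,1]-M[1,2])/M[1,1]];s=d.copy()
    for _ in range(10): s=d/(1+r["k1"]*(s**2).sum(1,keepdims=True))
    return e,np.c_[s[:,0],-s[:,1],-np.ones(len(s))]@Rm.T
def bp(r,uv,z,o=None):
    e,v=ray(r,uv,o);return e+v*((z-e[2])/v[:,2])[:,None]
E
python3 - <<'E'
from h import *
C={n:read_camera(n) for n in ["top","side"]}
Z=dict(mould=.03,tray=.04,mallet_head=.1,mallet_grip=.07,pin_a_top=.05,glaze_jar=.04,stamp=.02,vase=.085,cup=.03,glaze_bottle=.08,bowl=.03,money_pot=.05,weight=.13)
for n,r in C.items():
  for k,z in Z.items():
    for d in look_for(n,k):
      if d["conf"]>.2: print(n,k,round(d["conf"],2),np.round(d["pixel"],1),bp(r,[d["pixel"][1],d["pixel"][0]],z).round(3)[0])
cv2.imwrite("pics/m1.png",cv2.resize(C["top"]["color"][140:260,320:480],None,fx=5,fy=5,interpolation=cv2.INTER_CUBIC)[:,:,::-1])
cv2.imwrite("pics/m2.png",cv2.resize(C["top"]["color"][140:240,190:310],None,fx=6,fy=6,interpolation=cv2.INTER_CUBIC)[:,:,::-1])
cv2.imwrite("pics/m3.png",cv2.resize(C["side"]["color"][110:230,280:400],None,fx=5,fy=5,interpolation=cv2.INTER_CUBIC)[:,:,::-1])
E
```

```text
top mould 0.68 [180.3 252.8] [0.591 0.169 0.03 ]
top mould 0.59 [205.2 386.4] [ 0.521 -0.2    0.03 ]
top tray 0.69 [299.  392.8] [ 0.268 -0.208  0.04 ]
top tray 0.64 [196.  244.7] [0.544 0.188 0.04 ]
top mallet_head 0.9 [180.2 223.9] [0.573 0.234 0.1  ]
top mallet_head 0.34 [192.2 425.1] [ 0.542 -0.291  0.1  ]
top mallet_head 0.27 [190.3 384.3] [ 0.547 -0.184  0.1  ]
top mallet_grip 0.65 [180.  222.6] [0.582 0.244 0.07 ]
top glaze_jar 0.53 [177.3 255.3] [0.597 0.161 0.04 ]
top stamp 0.62 [200.8 227.6] [0.535 0.239 0.02 ]
top vase 0.78 [137.6 417.4] [ 0.697 -0.282  0.085]
top vase 0.57 [220.9 409.2] [ 0.468 -0.25   0.085]
top cup 0.92 [178.9 166.4] [0.595 0.41  0.03 ]
top glaze_bottle 0.61 [125.9 313. ] [0.732 0.002 0.08 ]
top glaze_bottle 0.54 [244.8 469.4] [ 0.406 -0.406  0.08 ]
top bowl 0.63 [253.3 149. ] [0.388 0.443 0.03 ]
top money_pot 0.82 [247.2 467. ] [ 0.403 -0.41   0.05 ]
top money_pot 0.72 [221.7 410.2] [ 0.472 -0.26   0.05 ]
top weight 0.74 [191.5 383.9] [ 0.537 -0.178  0.13 ]
side mould 0.77 [173.6 334.1] [ 0.549 -0.182  0.03 ]
side tray 0.74 [254.8 295.9] [0.543 0.215 0.04 ]
side tray 0.66 [195.6 428.3] [ 0.2   -0.174  0.04 ]
side tray 0.62 [276.3 381.4] [0.266 0.206 0.04 ]
side mallet_head 0.98 [252.9 278.8] [0.576 0.265 0.1  ]
side mallet_grip 0.85 [253.9 276.9] [0.591 0.251 0.07 ]
side pin_a_top 0.62 [139.  303.9] [ 0.715 -0.307  0.05 ]
side pin_a_top 0.6 [326.9 307.9] [0.416 0.444 0.05 ]
side vase 0.81 [140.1 306.6] [ 0.687 -0.266  0.085]
side cup 0.95 [302.9 260.5] [0.581 0.406 0.03 ]
side glaze_bottle 0.77 [192.5 264.7] [0.729 0.03  0.08 ]
side bowl 0.56 [328.5 307.5] [0.42  0.439 0.03 ]
side money_pot 0.7 [140.  385.8] [ 0.413 -0.402  0.05 ]
```

View pics/m1.png

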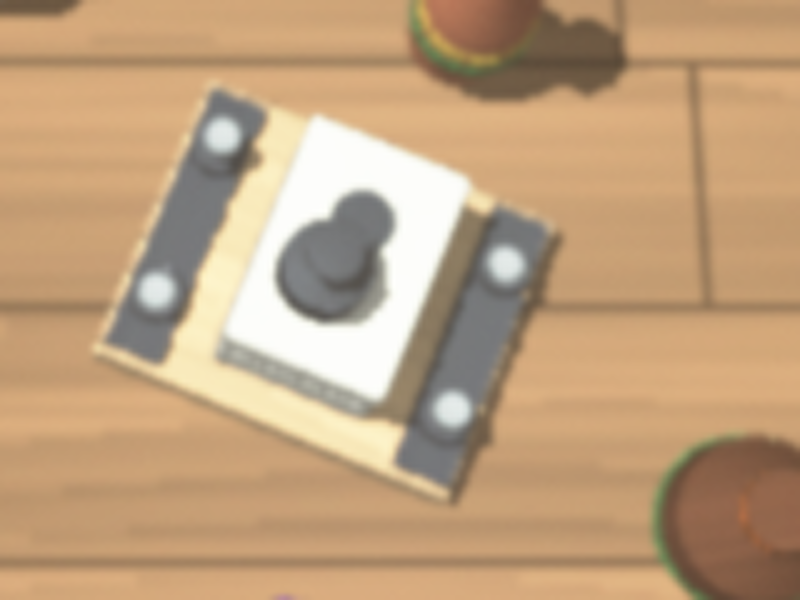

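View pics/m2.png

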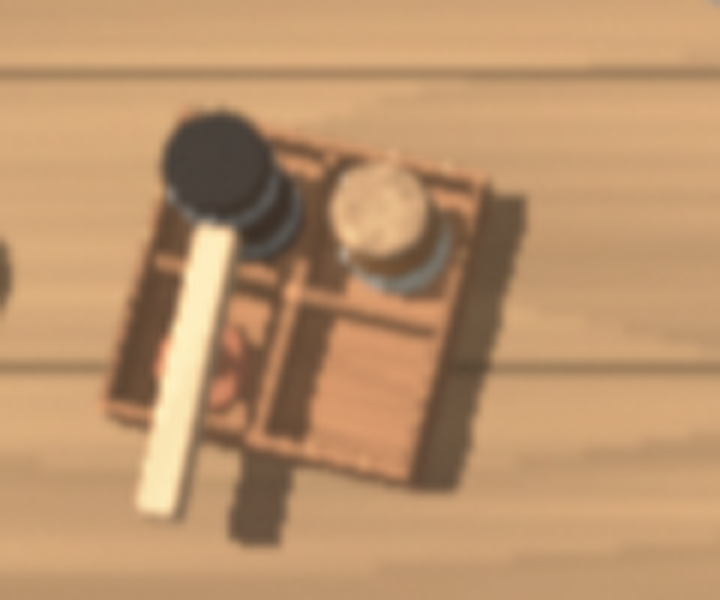

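View pics/m3.png

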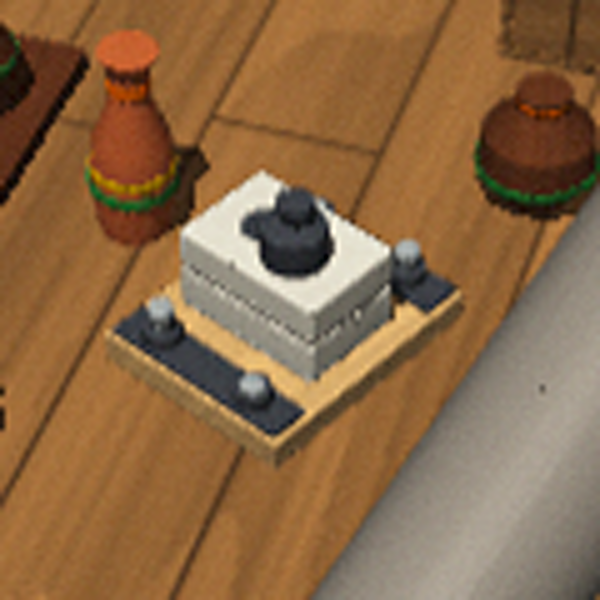

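```bash
cat > fit1.py <<'E'
from h import *
from scipy.optimize import least_squares
C={n:read_camera(n) for n in ["top","side"]}
def px(l,s,o): return (np.array(l,float)+.5)/s-.5+np.array(o)
# mould
tb=px([(95,348),(450,500),(560,228),(212,82)],5,(320,140)); mb=[(-.085,.105,.026),(-.085,-.105,.026),(.085,-.105,.026),(.085,.105,.026)]
tp=px([(315,115),(470,180),(380,405),(222,340)],5,(320,140)); mp=[(.065,.045,.1),(.065,-.045,.1),(-.065,-.045,.1),(-.065,.045,.1)]
sb=px([(108,332),(272,445),(462,297)],5,(280,110)); msb=[(.085,.105,.026),(-.085,.105,.026),(-.085,-.105,.026)]
sp=px([(263,172),(183,237),(315,312),(390,250)],5,(280,110)); msp=[(.065,-.045,.1),(.065,.045,.1),(-.065,.045,.1),(-.065,-.045,.1)]
def W(p,m): 
    c,s=np.cos(p[2]),np.sin(p[2]);m=np.array(m);return np.c_[p[0]+c*m[:,0]-s*m[:,1],p[1]+s*m[:,0]+c*m[:,1],m[:,2]]
def fit(sets,p0):
    f=lambda p:np.concatenate([(proj(C[n],W(p,m))-u).ravel() for n,u,m in sets])
    r=least_squares(f,p0,loss="soft_l1");return r.x,r
p,r=fit([("top",tb,mb),("top",tp,mp),("side",sb,msb),("side",sp,msp)],[.53,-.19,-.4])
print("mould",p,np.degrees(p[2]));print(r.fun.reshape(-1,2).round(1))
pt=px([(222,135),(157,292),(507,265),(452,410)],5,(320,140)); loc=[(.045,.085),(-.045,.085),(.045,-.085),(-.045,-.085)]
ps=px([(160,308),(253,385),(407,250)],5,(280,110))
for i,(a,b) in enumerate(loc):
    print("pin",a,b,W(p,[(a,b,0)])[0,:2].round(4))
    for h in (.048,.066):
        q=W(p,[(a,b,h)]); print("  h",h,"top res",(proj(C["top"],q)[0]-pt[i]).round(2), end=" ")
        j={0:0,1:1,3:2}.get(i)
        if j is not None: print("side",(proj(C["side"],q)[0]-ps[j]).round(2),end="")
        print()
# tray
t1=px([(105,410),(412,483),(487,178),(185,110)],6,(190,140)); mt=[(-.0735,.0735,.04),(-.0735,-.0735,.04),(.0735,-.0735,.04),(.0735,.0735,.04)]
pt_,r=fit([("top",t1,mt)],[.54,.19,-.2]);print("tray",pt_,np.degrees(pt_[2]));print(r.fun.reshape(-1,2).round(1))
# mallet: head top centre, handle end
hc=px([(218,167)],6,(190,140)); he=px([(160,516)],6,(190,140)); hs=px([(212,228)],6,(190,140))
H=bp(C["top"],hc,.105)[0];E=bp(C["top"],he,.077)[0];S=bp(C["top"],hs,.077)[0]
print("head",H,"end",E,np.linalg.norm((H-E)[:2]),np.degrees(np.arctan2(*(H-E)[1::-1])),np.degrees(np.arctan2(*(S-E)[1::-1])))
print("cell +x+y",W(pt_,[(.0355,.0355,0)]))
cv2.imwrite("pics/m4.png",cv2.resize(C["side"]["color"][220:300,240:340],None,fx=7,fy=7,interpolation=cv2.INTER_CUBIC)[:,:,::-1])
for n in ("top","side"): print(n,proj(C[n],W(pt_,mt)).round(1).tolist())
E
python3 fit1.py
```

```text
mould [ 0.54396924 -0.19740452 -0.41389941] -23.714689234729683
[[-0.6  0.7]
 [-0.8  0.8]
 [-0.7 -0.4]
 [-0.4 -0.3]
 [ 0.   0.1]
 [ 0.7  0.4]
 [ 0.5  0.1]
 [-0.2 -0.7]
 [-0.7 -0.2]
 [ 0.7  0.1]
 [ 0.6 -0.8]
 [-0.2 -1. ]
 [-1.  -1.8]
 [-0.5  0.1]
 [ 1.2 -0.4]]
pin 0.045 0.085 [ 0.6194 -0.1377]
  h 0.048 top res [-0.4  2.2] side [0.33 2.64]
  h 0.066 top res [0.33 0.39] side [ 0.18 -0.93]
pin -0.045 0.085 [ 0.537  -0.1015]
  h 0.048 top res [-0.05  0.05] side [-0.06 -0.78]
  h 0.066 top res [ 0.5  -1.35] side [-0.07 -4.34]
pin 0.045 -0.085 [ 0.551  -0.2933]
  h 0.048 top res [0.01 0.48] 
  h 0.066 top res [ 1.59 -0.98] 
pin -0.045 -0.085 [ 0.4686 -0.2571]
  h 0.048 top res [-0.94  1.33] side [0.17 2.01]
  h 0.066 top res [0.49 0.29] side [ 0.38 -1.58]
tray [ 0.5653039   0.2044917  -0.22293188] -12.77305611502344
[[-1.   0.4]
 [ 0.2  0.1]
 [ 0.8 -0.3]
 [-0.1 -0.2]]
head [0.60658158 0.22954142 0.105     ] end [0.45695157 0.25436681 0.077     ] 0.15167544153298365 -9.420239113505371 -7.681553984017674
cell +x+y [[0.60777408 0.2312645  0.        ]]
top [[206.1, 208.3], [258.5, 220.1], [271.5, 169.0], [220.3, 157.7]]
side [[296.8, 277.1], [322.4, 244.5], [285.1, 226.1], [258.3, 256.6]]
```

View pics/m4.png

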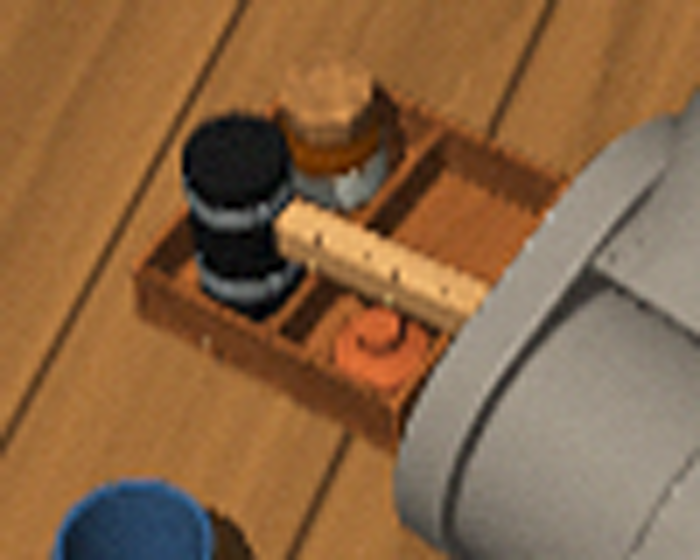

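```bash
cat >> h.py <<'E'
def toolR(yaw_jaw): # tool down, jaw x dir at yaw (deg)
    a=np.radians(yaw_jaw);x=np.array([np.cos(a),np.sin(a),0]);z=np.array([0,0,-1.]);return np.c_[x,np.cross(z,x),z]
def step(pos,yaw=None):
    o=get_obs();Rc=q2m(o["tool_rot"]);Rt=toolR(yaw) if yaw is not None else Rc
    d=Rc.T@(np.array(pos)-o["eef_pos"])/.025
    rv=np.degrees(R.from_matrix(Rc.T@Rt).as_rotvec())/10
    print("t",o["t"],"pos",o["eef_pos"].round(4),"jawyaw",np.degrees(np.arctan2(Rc[1,0],Rc[0,0])).round(2),"z",Rc[:,2].round(3),"w",round(o["gripper_width"],3),"F",o["contact_force"].round(2))
    print("  shift",d.round(2).tolist(),"turn",rv.round(2).tolist(),"rows>=",round(max(np.linalg.norm(d)*25/62.5,np.linalg.norm(rv)*10/10.7),1),"q",o["q"].round(2))
E
python3 -c "
from h import *
step([.553,.239,.25],81)"
```

```text
t 1.65 pos [0.2911 0.609  0.3039] jawyaw 64.46 z [ 0.  0. -1.] w 0.996 F [-0.15  0.68  0.28]
  shift [-8.84, 15.84, 2.16] turn [0.0, -0.0, -1.65] rows>= 7.3 q [-1.23  0.48  0.02  1.56 -0.01  1.11 -0.08]
```

Request:
{"op": "apply_moves", "data": {
  "moves": [
    [[-8.8,15.8,2.2],[0,0,-1.65],1],
    [[-8.8,15.8,2.2],[0,0,-1.65],1],
    [[-8.8,15.8,2.2],[0,0,-1.65],1],
    [[-8.8,15.8,2.2],[0,0,-1.65],1],
    [[-8.8,15.8,2.2],[0,0,-1.65],1],
    [[-8.8,15.8,2.2],[0,0,-1.65],1],
    [[-8.8,15.8,2.2],[0,0,-1.65],1],
    [[-8.8,15.8,2.2],[0,0,-1.65],1],
    [[-8.8,15.8,2.2],[0,0,-1.65],1],
    [[-8.8,15.8,2.2],[0,0,-1.65],1],
    [[-8.8,15.8,2.2],[0,0,-1.65],1],
    [[-8.8,15.8,2.2],[0,0,-1.65],1]
  ]
}}

```text
t: 3.15
eef_pos: [0.5519, 0.2416, 0.249]
tool_rot: [-0.0, 0.76, 0.65, 0.0]
contact_force: [-0.5, 0.5, 0.4]
gripper_width: 1.0
```

```bash
python3 - <<'E'
from h import *
import pickle
o=get_obs();r=read_camera("wrist");pickle.dump((o,r),open("w1.pkl","wb"))
cv2.imwrite("pics/w1.png",r["color"][:,:,::-1])
s=read_camera("side");pickle.dump(s,open("s1.pkl","wb"))
cv2.imwrite("pics/s1.png",cv2.resize(s["color"][100:320,220:460],None,fx=3,fy=2.7)[:,:,::-1])
step([.553,.239,.25],81)
E
```

```text
t 3.25 pos [0.5522 0.241  0.249 ] jawyaw 81.03 z [ 0.  0. -1.] w 0.996 F [-0.55  0.3  -1.14]
  shift [-0.07, 0.04, -0.04] turn [0.0, -0.0, 0.0] rows>= 0.0 q [-0.57  0.41  0.08  1.79 -0.04  0.93  0.93]
```

View pics/w1.png

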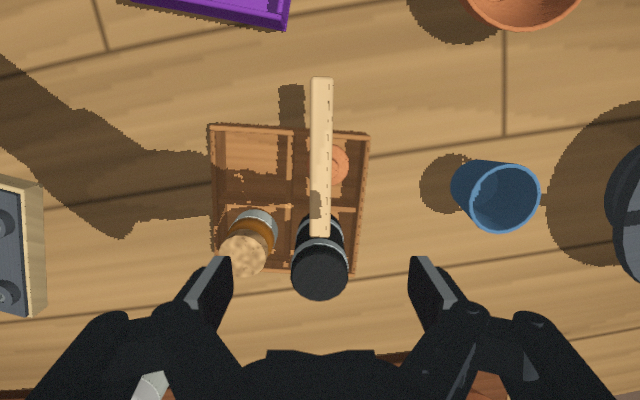

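```bash
python3 - <<'E'
import pickle,cv2
o,r=pickle.load(open("w1.pkl","rb"))
cv2.imwrite("pics/w1z.png",cv2.resize(r["color"][70:310,195:385],None,fx=4,fy=2.5,interpolation=cv2.INTER_CUBIC)[:,:,::-1])
E
```

```text
(no output)
```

View pics/w1z.png

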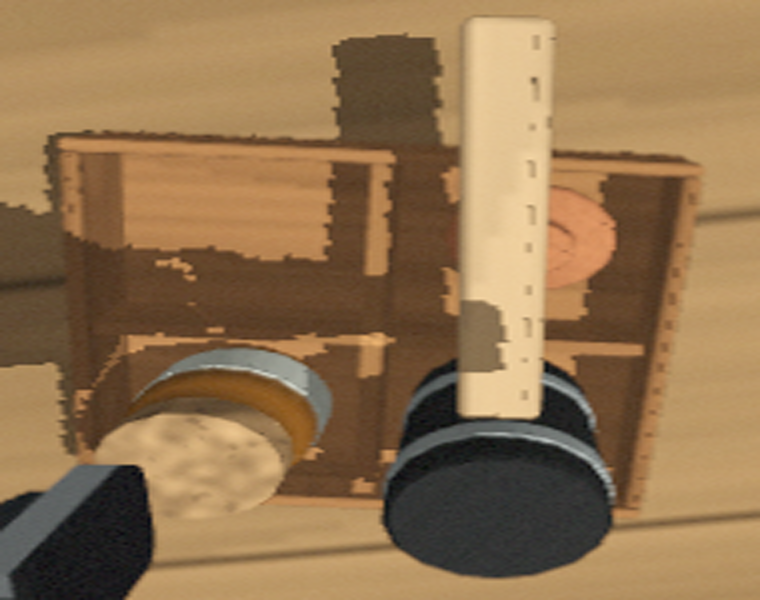

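View pics/s1.png

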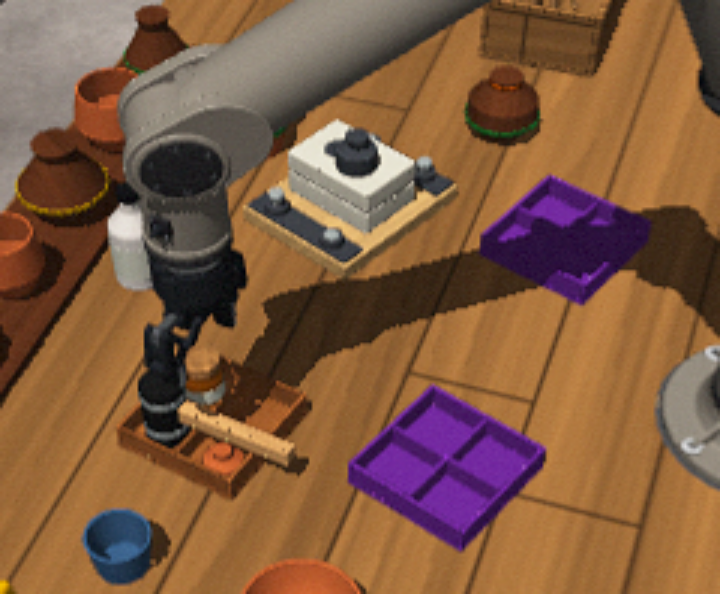

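```bash
python3 - <<'E'
from h import *
import pickle
o,r=pickle.load(open("w1.pkl","rb"))
f=lambda l:(np.array(l,float)+.5)/np.array([4,2.5])-.5+np.array([195,70])
P=bp(r,f([(462,18),(552,18),(460,415),(542,415)]),.077,o);print(P.round(4))
a=(P[0]+P[1])/2;b=(P[2]+P[3])/2
print("widths",np.linalg.norm(P[0]-P[1]),np.linalg.norm(P[2]-P[3]),"len",np.linalg.norm(a-b),"yaw",np.degrees(np.arctan2(*(b-a)[1::-1])),"end",a,"near",b)
u=(b-a)/np.linalg.norm(b-a);print("axis head from end",a+u*.154)
for (x,y) in [(385,505),(612,505),(498,578)]: pass
print("head top c",bp(r,f([(498,518)]),.105,o), bp(r,f([(384,510),(613,510)]),.105,o))
T=bp(r,f([(55,137),(700,165),(632,512)]),.04,o);print("tray corners (-x-y),(-x+y),(+x+y)",T.round(4),"yaw",np.degrees(np.arctan2(*(T[2]-T[1])[1::-1])))
c=(T[0]+T[2])/2;print("tray c",c)
E
```

```text
[[0.4543 0.2484 0.077 ]
 [0.4569 0.265  0.077 ]
 [0.581  0.2269 0.077 ]
 [0.5837 0.2444 0.077 ]]
widths 0.016737312321137066 0.017760254354207975 len 0.12847447360178568 yaw -9.425223881188556 end [0.45560926 0.25671258 0.077     ] near [0.58234935 0.23567357 0.077     ]
axis head from end [0.60753028 0.2314935  0.077     ]
head top c [[0.60553487 0.23144016 0.105     ]] [[0.59912079 0.20933278 0.105     ]
 [0.60622705 0.25465222 0.105     ]]
tray corners (-x-y),(-x+y),(+x+y) [[0.476  0.1509 0.04  ]
 [0.5086 0.2927 0.04  ]
 [0.6479 0.26   0.04  ]] yaw -13.21526636296315
tray c [0.56194564 0.20546924 0.04      ]
```

```bash
python3 -c "
from h import *
step([.555,.240,.12],80.6)"
```

```text
t 3.25 pos [0.5522 0.241  0.249 ] jawyaw 81.03 z [ 0.  0. -1.] w 0.996 F [-0.55  0.3  -1.14]
  shift [-0.02, 0.12, 5.16] turn [0.0, -0.0, 0.04] rows>= 2.1 q [-0.57  0.41  0.08  1.79 -0.04  0.93  0.93]
```

Request:
{"op": "apply_moves", "data": {
  "moves": [
    [[0,0.1,1.5],[0,0,0.05],1],
    [[0,0.1,3],[0,0,0.05],1],
    [[0,0.1,4.2],[0,0,0.05],1],
    [[0,0.1,5.15],[0,0,0.05],1],
    [[0,0.1,5.15],[0,0,0.05],1],
    [[0,0.1,5.15],[0,0,0.05],1]
  ]
}}

```text
t: 4.0
eef_pos: [0.5555, 0.2402, 0.121]
tool_rot: [0.0, 0.763, 0.646, 0.001]
contact_force: [0.5, -0.1, -0.3]
gripper_width: 1.0
```

```bash
python3 -c "
from h import *
step([.555,.240,.12],80.6)
r=read_camera('wrist');cv2.imwrite('pics/w2.png',r['color'][:,:,::-1])"
```

```text
t 4.0 pos [0.5555 0.2402 0.121 ] jawyaw 80.46 z [ 0.001  0.001 -1.   ] w 1.0 F [ 0.53 -0.08 -0.26]
  shift [-0.01, -0.02, 0.04] turn [0.01, -0.0, -0.01] rows>= 0.0 q [-0.56  0.59  0.06  1.87 -0.05  0.69  0.94]
```

View pics/w2.png

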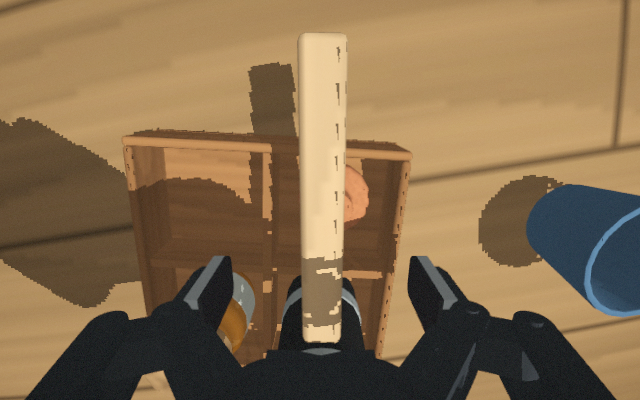

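Request:
{"op": "apply_moves", "data": {
  "moves": [
    [[0,0,0],[0,0,0],-0.2],
    [[0,0,0],[0,0,0],-0.6],
    [[0,0,0],[0,0,0],-1],
    [[0,0,0],[0,0,0],-1],
    [[0,0,0],[0,0,0],-1],
    [[0,0,0],[0,0,0],-1],
    [[0,0,0],[0,0,0],-1]
  ],
  "force": 120
}}

```text
t: 4.92
eef_pos: [0.5552, 0.24, 0.1205]
tool_rot: [-0.0, 0.763, 0.646, 0.0]
contact_force: [-1.9, 0.3, 5.6]
gripper_width: 0.195
```

Request:
{"op": "apply_moves", "data": {
  "moves": [
    [[0,0,-0.3],[0,0,0],-1],
    [[0,0,-0.8],[0,0,0],-1],
    [[0,0,-1.6],[0,0,0],-1],
    [[0,0,-2.4],[0,0,0],-1],
    [[0,0,-4],[0,0,0],-1],
    [[0,0,-6],[0,0,0],-1],
    [[0,0,-7.6],[0,0,0],-1],
    [[0,0,-7.6],[0,0,0],-1],
    [[0,0,-7.6],[0,0,0],-1]
  ]
}}

```text
t: 6.05
eef_pos: [0.5542, 0.2394, 0.3091]
tool_rot: [-0.0, 0.763, 0.646, -0.001]
contact_force: [-0.2, -0.1, -4.0]
gripper_width: 0.187
```

```bash
python3 - <<'E'
from h import *
import pickle
o=get_obs();w=read_camera("wrist");s=read_camera("side");t=read_camera("top")
pickle.dump((o,w,s,t),open("l1.pkl","wb"))
cv2.imwrite("pics/w3.png",w["color"][:,:,::-1])
cv2.imwrite("pics/s3.png",cv2.resize(s["color"][150:300,220:370],None,fx=4,fy=4)[:,:,::-1])
print(np.degrees(R.from_matrix(q2m(o["tool_rot"])).as_rotvec()), o["torque"])
step([.573,-.12,.30],66.3)
E
```

```text
[-137.40394945 -116.23100947    0.17749199] [-0.03869738  0.19845123 -0.04507261]
t 6.2 pos [0.5542 0.2394 0.3082] jawyaw 80.46 z [-0.003 -0.002 -1.   ] w 0.191 F [-0.17 -0.51 -3.48]
  shift [-14.05, 3.13, 0.35] turn [-0.01, 0.01, 1.42] rows>= 5.8 q [-0.58  0.36  0.09  1.73 -0.03  1.06  0.92]
```

View pics/w3.png

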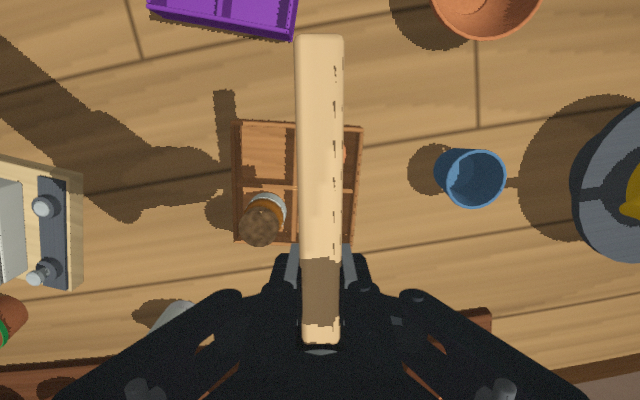

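View pics/s3.png

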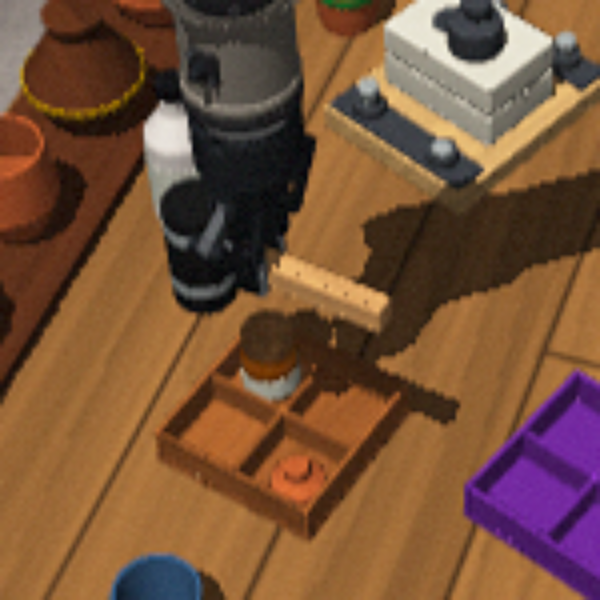

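Request:
{"op": "apply_moves", "data": {
  "moves": [
    [[-2,0.4,0.3],[0,0,0.25],-1],
    [[-4,0.9,0.3],[0,0,0.5],-1],
    [[-6,1.3,0.3],[0,0,0.7],-1],
    [[-8,1.8,0.3],[0,0,0.9],-1],
    [[-10,2.2,0.3],[0,0,1.1],-1],
    [[-12,2.6,0.3],[0,0,1.3],-1],
    [[-13.3,2.95,0.3],[0,0,1.4],-1],
    [[-13.9,3.1,0.3],[0,0,1.42],-1],
    [[-13.9,3.1,0.3],[0,0,1.42],-1],
    [[-13.9,3.1,0.3],[0,0,1.42],-1]
  ]
}}

```text
t: 7.45
eef_pos: [0.574, -0.1134, 0.3022]
tool_rot: [-0.001, 0.837, 0.548, 0.0]
contact_force: [0.0, 0.7, -3.7]
gripper_width: 0.193
```

```bash
python3 - <<'E'
from h import *
import pickle
o=get_obs();w=read_camera("wrist");s=read_camera("side");t=read_camera("top")
pickle.dump((o,w,s,t),open("l2.pkl","wb"))
cv2.imwrite("pics/w4.png",w["color"][:,:,::-1])
cv2.imwrite("pics/s4.png",cv2.resize(s["color"][60:210,260:410],None,fx=4,fy=4)[:,:,::-1])
step([.5718,-.1168,.30],66.3)
step([.5718,-.1168,.195],66.3)
m=np.array([[.6194,-.1377,.062],[.537,-.1015,.048],[.551,-.2933,.048],[.4686,-.2571,.062]])
print(proj(w,m,o).round(1).tolist(),proj(s,m).round(1).tolist())
E
```

```text
t 7.6 pos [ 0.574  -0.1139  0.3025] jawyaw 66.41 z [-0.     0.001 -1.   ] w 0.186 F [-0.12  0.48 -2.98]
  shift [-0.14, -0.04, 0.1] turn [-0.0, -0.0, 0.01] rows>= 0.1 q [-0.13  0.34  0.27  1.79 -0.1   1.03  1.35]
t 7.6 pos [ 0.574  -0.1139  0.3025] jawyaw 66.41 z [-0.     0.001 -1.   ] w 0.186 F [-0.12  0.48 -2.98]
  shift [-0.14, -0.03, 4.3] turn [-0.0, -0.0, 0.01] rows>= 1.7 q [-0.13  0.34  0.27  1.79 -0.1   1.03  1.35]
[[317.2, 227.1], [317.3, 142.9], [170.3, 221.8], [151.6, 145.0]] [[311.8, 171.1], [330.1, 185.8], [343.0, 150.7], [361.3, 158.8]]
```

View pics/w4.png

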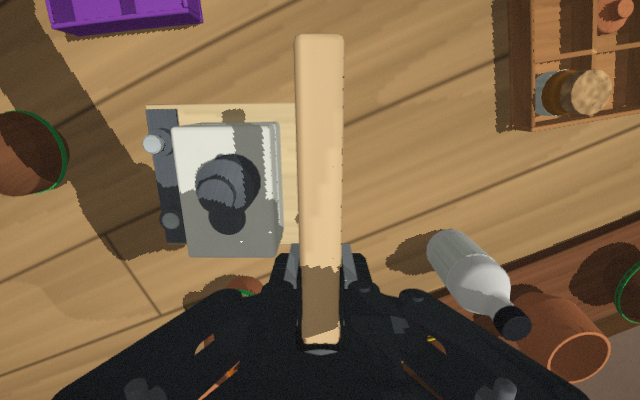

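View pics/s4.png

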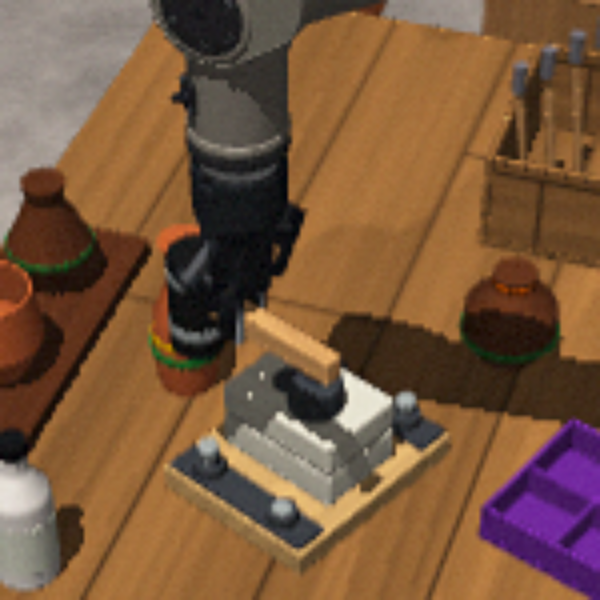

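Request:
{"op": "apply_moves", "data": {
  "moves": [
    [[-0.14,0,1.5],[0,0,0],-1],
    [[-0.14,0,2.8],[0,0,0],-1],
    [[-0.14,0,3.8],[0,0,0],-1],
    [[-0.14,0,4.4],[0,0,0],-1],
    [[-0.14,0,4.5],[0,0,0],-1],
    [[-0.14,0,4.5],[0,0,0],-1],
    [[-0.14,0,4.5],[0,0,0],-1]
  ]
}}

```text
t: 8.48
eef_pos: [0.5731, -0.119, 0.1912]
tool_rot: [0.001, 0.837, 0.546, 0.001]
contact_force: [0.0, -0.6, -3.8]
gripper_width: 0.184
```

```bash
python3 - <<'E'
from h import *
import pickle
o=get_obs();w=read_camera("wrist");s=read_camera("side")
cv2.imwrite("pics/s5.png",cv2.resize(s["color"][60:210,260:410],None,fx=4,fy=4)[:,:,::-1])
step([.5718,-.1168,.164],66.3)
E
```

```text
t 8.575 pos [ 0.5729 -0.119   0.191 ] jawyaw 66.26 z [ 0.002 -0.    -1.   ] w 0.188 F [-0.68  0.15 -3.5 ]
  shift [0.06, -0.08, 1.08] turn [0.01, -0.0, -0.0] rows>= 0.4 q [-0.09  0.47  0.24  1.89 -0.15  0.8   1.39]
```

View pics/s5.png

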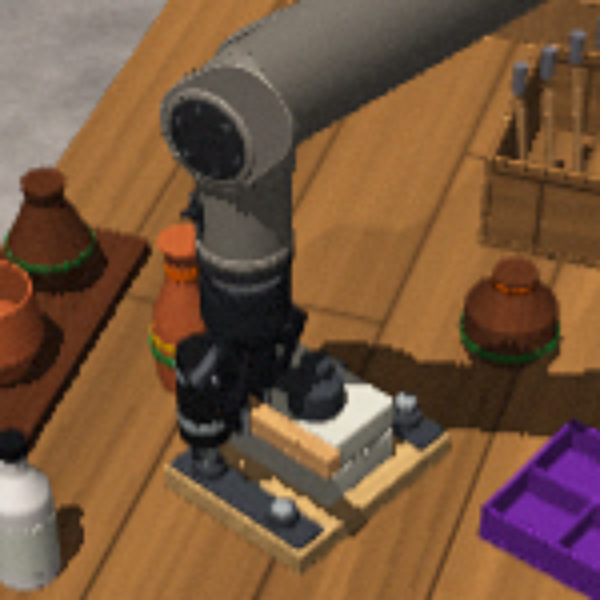

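Request:
{"op": "apply_moves", "data": {
  "moves": [
    [[0,0,0.2],[0,0,0],-1],
    [[0,0,0.4],[0,0,0],-1],
    [[0,0,0.6],[0,0,0],-1],
    [[0,0,0.8],[0,0,0],-1],
    [[0,0,0.95],[0,0,0],-1],
    [[0,0,0.95],[0,0,0],-1]
  ]
}}

```text
t: 9.32
eef_pos: [0.5725, -0.1189, 0.1661]
tool_rot: [0.0, 0.837, 0.547, 0.0]
contact_force: [0.9, 0.3, -1.3]
gripper_width: 0.191
```

```bash
python3 - <<'E'
from h import *
step([.5718,-.1168,.164],66.3);print(get_obs()["torque"])
E
```

```text
t 9.325 pos [ 0.5725 -0.1189  0.1661] jawyaw 66.26 z [ 0. -0. -1.] w 0.191 F [ 0.9   0.25 -1.31]
  shift [0.07, -0.06, 0.08] turn [0.0, 0.0, -0.0] rows>= 0.0 q [-0.08  0.5   0.23  1.9  -0.16  0.75  1.4 ]
[ 0.15422841  0.26935703 -0.02212188]
```

Request:
{"op": "apply_moves", "data": {
  "moves": [
    [[0,0,0.06],[0,0,0],-1],
    [[0,0,0.12],[0,0,0],-1],
    [[0,0,0.18],[0,0,0],-1]
  ]
}}

```text
t: 9.7
eef_pos: [0.5725, -0.1189, 0.1631]
tool_rot: [-0.0, 0.838, 0.546, 0.0]
contact_force: [-10.0, 4.0, 23.1]
gripper_width: 0.188
```

```bash
python3 - <<'E'
from h import *
step([.5718,-.1168,.164],66.3);print(get_obs()["torque"])
E
```

```text
t 9.7 pos [ 0.5725 -0.1189  0.1631] jawyaw 66.25 z [ 0.     0.001 -1.   ] w 0.188 F [-9.99  4.03 23.08]
  shift [0.06, -0.06, -0.04] turn [-0.0, -0.0, -0.01] rows>= 0.0 q [-0.08  0.51  0.23  1.9  -0.17  0.75  1.4 ]
[ 0.47651384  1.67967396 -0.0322756 ]
```

Request:
{"op": "apply_moves", "data": {
  "moves": [
    [[0,0,-0.4],[0,0,0],-1],
    [[0,0,-1.5],[0,0,0],-1],
    [[0,0,-3.2],[0,0,0],-1],
    [[0,0,-5],[0,0,0],-1],
    [[0,0,-5.7],[0,0,0],-1],
    [[0,0,-5.7],[0,0,0],-1],
    [[0,0,-5.7],[0,0,0],-1]
  ]
}}

```text
t: 10.58
eef_pos: [0.5715, -0.1186, 0.3022]
tool_rot: [-0.001, 0.837, 0.547, -0.001]
contact_force: [0.2, 0.0, -4.2]
gripper_width: 0.187
```

```bash
python3 - <<'E'
from h import *
import pickle
o=get_obs();w=read_camera("wrist");s=read_camera("side")
pickle.dump((o,w,s),open("l3.pkl","wb"))
cv2.imwrite("pics/s6.png",cv2.resize(s["color"][90:210,280:400],None,fx=5,fy=5,interpolation=cv2.INTER_CUBIC)[:,:,::-1])
cv2.imwrite("pics/w6.png",w["color"][:,:,::-1])
h=np.array([.4686,-.2571]);a=np.radians(-23.7)
t=h-.052*np.array([np.cos(a),np.sin(a)]);print(t)
step([*t,.30],66.3)
E
```

```text
[ 0.42098555 -0.23619872]
t 10.675 pos [ 0.5716 -0.1187  0.3023] jawyaw 66.27 z [-0.004  0.    -1.   ] w 0.191 F [-0.41 -0.04 -3.64]
  shift [-6.73, -3.62, 0.11] turn [-0.02, 0.01, -0.0] rows>= 3.1 q [-0.12  0.34  0.28  1.79 -0.11  1.03  1.35]
```

View pics/s6.png

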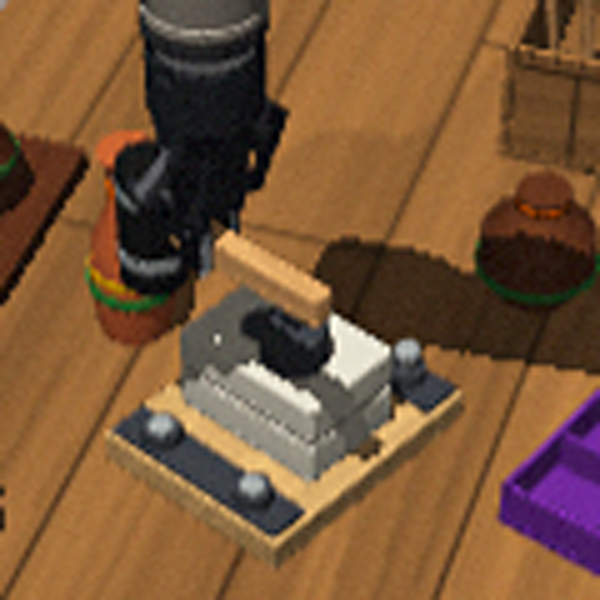

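View pics/w6.png

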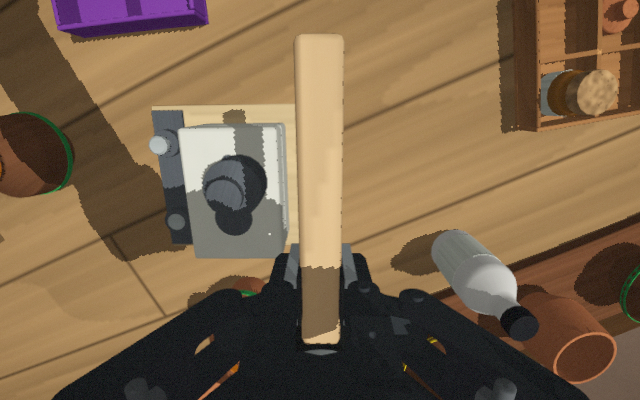

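Request:
{"op": "apply_moves", "data": {
  "moves": [
    [[-1.5,-0.8,0.1],[0,0,0],-1],
    [[-3,-1.6,0.1],[0,0,0],-1],
    [[-4.5,-2.4,0.1],[0,0,0],-1],
    [[-6,-3.2,0.1],[0,0,0],-1],
    [[-6.7,-3.6,0.1],[0,0,0],-1],
    [[-6.7,-3.6,0.1],[0,0,0],-1],
    [[-6.7,-3.6,0.1],[0,0,0],-1],
    [[-6.7,-3.6,0.1],[0,0,0],-1]
  ]
}}

```text
t: 11.68
eef_pos: [0.4238, -0.235, 0.3018]
tool_rot: [-0.0, 0.837, 0.548, 0.0]
contact_force: [-0.1, -0.8, -3.6]
gripper_width: 0.192
```

```bash
python3 - <<'E'
from h import *
s=read_camera("side");t=read_camera("top")
cv2.imwrite("pics/s7.png",cv2.resize(s["color"][60:210,270:420],None,fx=4,fy=4,interpolation=cv2.INTER_CUBIC)[:,:,::-1])
step([.421,-.2362,.191],66.3)
E
```

```text
t 11.775 pos [ 0.4234 -0.2353  0.3017] jawyaw 66.35 z [-0.  0. -1.] w 0.186 F [-0.06  0.48 -3.78]
  shift [-0.07, -0.07, 4.43] turn [-0.0, 0.0, 0.01] rows>= 1.8 q [ 0.06  0.16  0.36  2.02 -0.07  0.97  1.61]
```

View pics/s7.png

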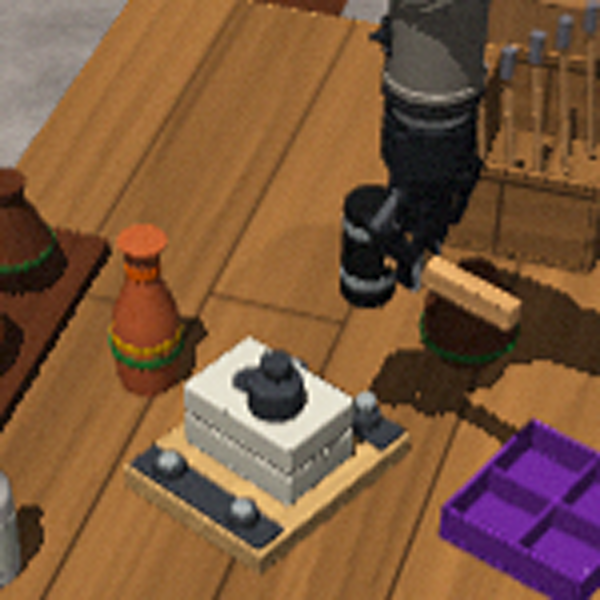

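Request:
{"op": "apply_moves", "data": {
  "moves": [
    [[-0.07,-0.07,1.5],[0,0,0],-1],
    [[-0.07,-0.07,2.8],[0,0,0],-1],
    [[-0.07,-0.07,3.8],[0,0,0],-1],
    [[-0.07,-0.07,4.3],[0,0,0],-1],
    [[-0.07,-0.07,4.4],[0,0,0],-1],
    [[-0.07,-0.07,4.4],[0,0,0],-1],
    [[-0.07,-0.07,4.4],[0,0,0],-1]
  ]
}}

```text
t: 12.65
eef_pos: [0.4209, -0.2371, 0.1928]
tool_rot: [0.001, 0.837, 0.547, 0.001]
contact_force: [0.8, -1.3, -3.7]
gripper_width: 0.189
```

```bash
python3 - <<'E'
from h import *
s=read_camera("side")
cv2.imwrite("pics/s8.png",cv2.resize(s["color"][80:200,310:430],None,fx=5,fy=5,interpolation=cv2.INTER_CUBIC)[:,:,::-1])
step([.421,-.2362,.1635],66.3)
E
```

```text
t 12.7 pos [ 0.4208 -0.2371  0.1927] jawyaw 66.26 z [ 0.002 -0.    -1.   ] w 0.19 F [ 1.21  0.18 -4.3 ]
  shift [0.04, -0.01, 1.17] turn [0.01, -0.0, -0.0] rows>= 0.5 q [ 0.11  0.32  0.33  2.13 -0.16  0.71  1.7 ]
```

View pics/s8.png

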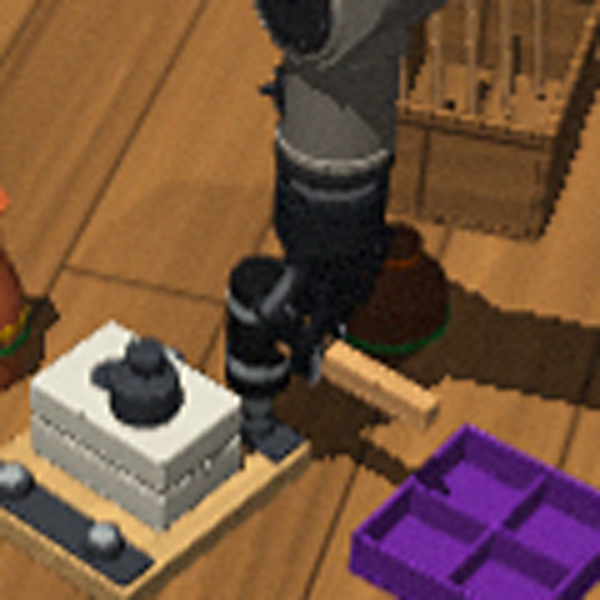

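Request:
{"op": "apply_moves", "data": {
  "moves": [
    [[0,0,0.25],[0,0,0],-1],
    [[0,0,0.5],[0,0,0],-1],
    [[0,0,0.7],[0,0,0],-1],
    [[0,0,0.9],[0,0,0],-1],
    [[0,0,1.05],[0,0,0],-1],
    [[0,0,1.11],[0,0,0],-1],
    [[0,0,1.17],[0,0,0],-1],
    [[0,0,1.2],[0,0,0],-1]
  ]
}}

```text
t: 13.7
eef_pos: [0.4199, -0.2368, 0.1629]
tool_rot: [-0.001, 0.838, 0.546, 0.0]
contact_force: [-11.3, 5.8, 26.6]
gripper_width: 0.189
```

```bash
python3 - <<'E'
from h import *
step([.421,-.2362,.1635],66.3);print(get_obs()["torque"])
E
```

```text
t 13.7 pos [ 0.4199 -0.2368  0.1629] jawyaw 66.23 z [-0.001  0.001 -1.   ] w 0.189 F [-11.29   5.81  26.55]
  shift [0.04, 0.03, -0.02] turn [-0.01, -0.01, -0.01] rows>= 0.0 q [ 0.13  0.38  0.31  2.15 -0.19  0.65  1.72]
[1.02292428 1.6266337  0.03863816]
```

Hard stop again (26 N, same height). Lift and check.

Request:
{"op": "apply_moves", "data": {
  "moves": [
    [[0,0,-0.4],[0,0,0],-1],
    [[0,0,-1.5],[0,0,0],-1],
    [[0,0,-3.2],[0,0,0],-1],
    [[0,0,-5],[0,0,0],-1],
    [[0,0,-5.7],[0,0,0],-1],
    [[0,0,-5.7],[0,0,0],-1],
    [[0,0,-5.7],[0,0,0],-1]
  ]
}}

```text
t: 14.58
eef_pos: [0.4198, -0.2366, 0.3032]
tool_rot: [-0.001, 0.837, 0.547, -0.001]
contact_force: [-0.6, -0.6, -4.2]
gripper_width: 0.188
```

```bash
python3 - <<'E'
from h import *
s=read_camera("side")
cv2.imwrite("pics/s9.png",cv2.resize(s["color"][90:210,280:400],None,fx=5,fy=5,interpolation=cv2.INTER_CUBIC)[:,:,::-1])
w=read_camera("wrist");cv2.imwrite("pics/w9.png",w["color"][:,:,::-1])
step([.5552,.240,.305],80.5)
E
```

```text
t 14.675 pos [ 0.4197 -0.2366  0.303 ] jawyaw 66.26 z [-0.002  0.001 -1.   ] w 0.187 F [-0.64 -0.83 -3.66]
  shift [19.63, -2.72, -0.08] turn [-0.01, 0.0, -1.42] rows>= 7.9 q [ 0.05  0.16  0.37  2.02 -0.07  0.97  1.61]
```

View pics/s9.png

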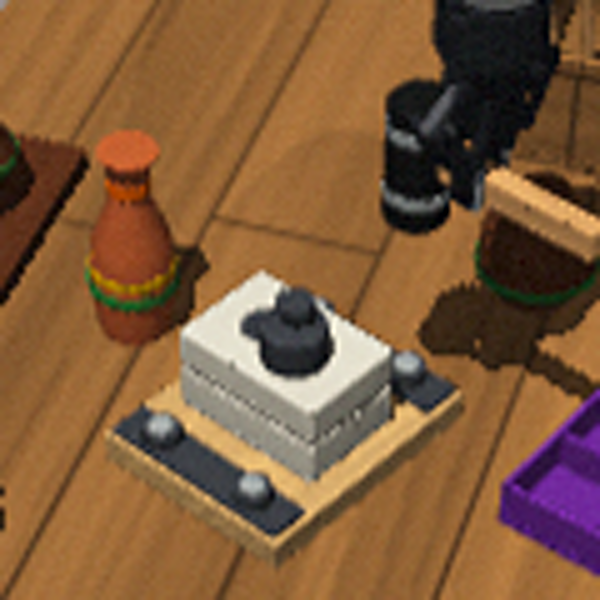

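View pics/w9.png

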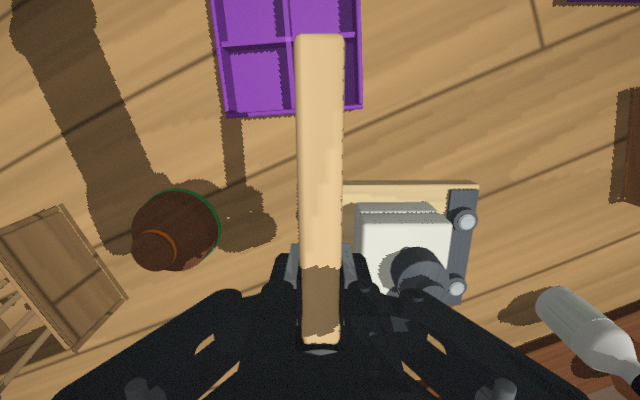

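Request:
{"op": "apply_moves", "data": {
  "moves": [
    [[2,-0.3,-0.1],[0,0,-0.15],-1],
    [[4,-0.6,-0.1],[0,0,-0.3],-1],
    [[6,-0.8,-0.1],[0,0,-0.45],-1],
    [[8,-1.1,-0.1],[0,0,-0.6],-1],
    [[10,-1.4,-0.1],[0,0,-0.75],-1],
    [[12,-1.7,-0.1],[0,0,-0.9],-1],
    [[14,-1.9,-0.1],[0,0,-1.05],-1],
    [[16,-2.2,-0.1],[0,0,-1.2],-1],
    [[18,-2.5,-0.1],[0,0,-1.35],-1],
    [[19.2,-2.7,-0.1],[0,0,-1.42],-1],
    [[19.6,-2.7,-0.1],[0,0,-1.42],-1],
    [[19.6,-2.7,-0.1],[0,0,-1.42],-1],
    [[19.6,-2.7,-0.1],[0,0,-1.42],-1]
  ]
}}

```text
t: 16.3
eef_pos: [0.5559, 0.2368, 0.3065]
tool_rot: [0.0, 0.764, 0.645, -0.001]
contact_force: [-1.3, -0.0, -3.5]
gripper_width: 0.191
```

```bash
python3 -c "
from h import *
step([.5552,.240,.18],80.5)"
```

```text
t 16.3 pos [0.5559 0.2368 0.3065] jawyaw 80.31 z [-0.001 -0.001 -1.   ] w 0.191 F [-1.31 -0.02 -3.49]
  shift [0.13, -0.05, 5.06] turn [-0.0, 0.01, -0.02] rows>= 2.0 q [-0.54  0.36  0.04  1.73 -0.01  1.05  0.91]
```

Request:
{"op": "apply_moves", "data": {
  "moves": [
    [[0.1,-0.05,1.5],[0,0,0],-1],
    [[0.13,-0.05,3],[0,0,-0.02],-1],
    [[0.13,-0.05,4.2],[0,0,-0.02],-1],
    [[0.13,-0.05,5],[0,0,-0.02],-1],
    [[0.13,-0.05,5],[0,0,-0.02],-1],
    [[0.13,-0.05,5],[0,0,-0.02],-1]
  ]
}}

```text
t: 17.05
eef_pos: [0.5558, 0.2417, 0.183]
tool_rot: [0.0, 0.763, 0.647, 0.001]
contact_force: [0.9, -0.4, -3.7]
gripper_width: 0.189
```

```bash
python3 - <<'E'
from h import *
s=read_camera("side")
cv2.imwrite("pics/s10.png",cv2.resize(s["color"][200:300,230:330],None,fx=6,fy=6,interpolation=cv2.INTER_CUBIC)[:,:,::-1])
step([.5552,.240,.1215],80.5)
E
```

```text
t 17.1 pos [0.5559 0.242  0.1833] jawyaw 80.61 z [ 0.002  0.001 -1.   ] w 0.19 F [-0.33  0.3  -2.61]
  shift [-0.09, -0.02, 2.47] turn [0.01, -0.01, 0.01] rows>= 1.0 q [-0.53  0.5   0.03  1.83 -0.02  0.81  0.91]
```

View pics/s10.png

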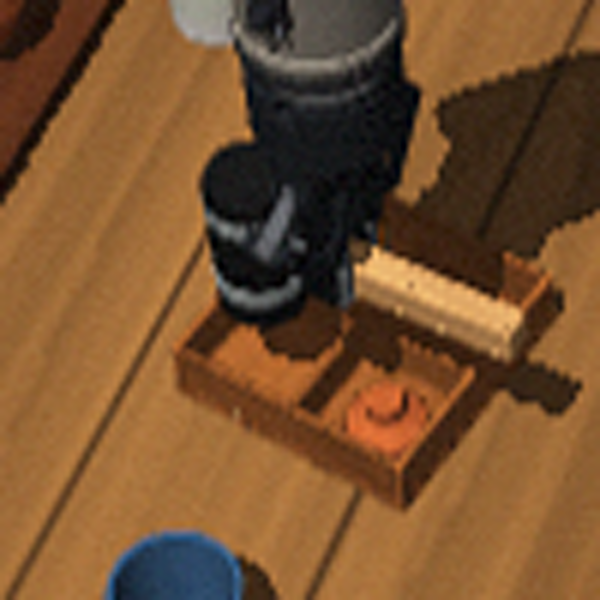

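Aligned over the empty +x,+y cell, handle over the stamp cell as before. Lowering slowly.

Request:
{"op": "apply_moves", "data": {
  "moves": [
    [[-0.08,0,0.5],[0,0,0],-1],
    [[-0.08,0,1.0],[0,0,0],-1],
    [[-0.08,0,1.5],[0,0,0],-1],
    [[-0.08,0,1.9],[0,0,0],-1],
    [[-0.08,0,2.2],[0,0,0],-1],
    [[-0.08,0,2.35],[0,0,0],-1],
    [[-0.08,0,2.43],[0,0,0],-1],
    [[-0.08,0,2.43],[0,0,0],-1]
  ]
}}

```text
t: 18.1
eef_pos: [0.5549, 0.2403, 0.1213]
tool_rot: [0.0, 0.762, 0.647, 0.0]
contact_force: [0.0, -0.3, -3.0]
gripper_width: 0.188
```

```bash
python3 -c "
from h import *
step([.5552,.240,.1205],80.5)"
```

```text
t 18.1 pos [0.5549 0.2403 0.1213] jawyaw 80.66 z [ 0.  0. -1.] w 0.188 F [ 0.02 -0.32 -2.99]
  shift [-0.01, 0.01, 0.03] turn [0.0, -0.0, 0.02] rows>= 0.0 q [-0.53  0.58  0.02  1.86 -0.02  0.69  0.91]
```

Request:
{"op": "apply_moves", "data": {
  "moves": [
    [[0,0,0.03],[0,0,0],-1],
    [[0,0,0.05],[0,0,0],-1],
    [[0,0,0.05],[0,0,0],-1]
  ]
}}

```text
t: 18.48
eef_pos: [0.555, 0.2404, 0.1206]
tool_rot: [0.0, 0.762, 0.647, 0.0]
contact_force: [-2.2, -0.1, 4.7]
gripper_width: 0.188
```

Request:
{"op": "apply_moves", "data": {
  "moves": [
    [[0,0,0],[0,0,0],-0.5],
    [[0,0,0],[0,0,0],-0.3],
    [[0,0,0],[0,0,0],0.2],
    [[0,0,0],[0,0,0],0.6],
    [[0,0,0],[0,0,0],1],
    [[0,0,0],[0,0,0],1],
    [[0,0,0],[0,0,0],1],
    [[0,0,0],[0,0,0],1]
  ],
  "force": 20
}}

```text
t: 19.48
eef_pos: [0.5548, 0.2402, 0.1199]
tool_rot: [-0.0, 0.762, 0.647, 0.0]
contact_force: [-0.2, 0.2, 0.3]
gripper_width: 1.0
```

```bash
python3 - <<'E'
from h import *
w=read_camera("wrist");cv2.imwrite("pics/w11.png",w["color"][:,:,::-1])
step([.5552,.240,.30],80.5)
E
```

```text
t 19.525 pos [0.5548 0.2403 0.1199] jawyaw 80.66 z [ 0.  0. -1.] w 1.001 F [ 0.53 -0.    0.25]
  shift [-0.01, 0.02, -7.2] turn [0.0, -0.0, 0.02] rows>= 2.9 q [-0.53  0.59  0.02  1.86 -0.02  0.69  0.91]
```

View pics/w11.png

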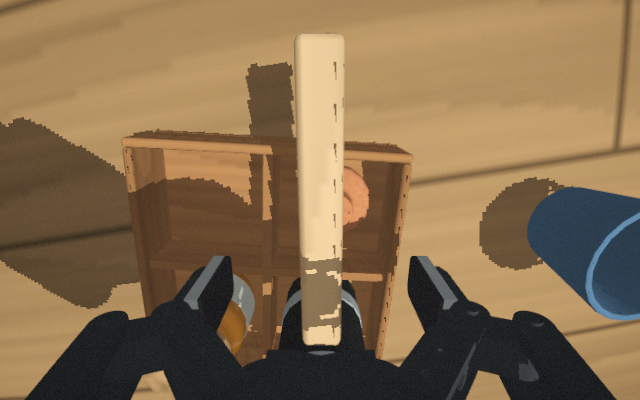

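Request:
{"op": "apply_moves", "data": {
  "moves": [
    [[0,0,-0.8],[0,0,0],1],
    [[0,0,-2],[0,0,0],1],
    [[0,0,-4],[0,0,0],1],
    [[0,0,-6],[0,0,0],1],
    [[0,0,-7.2],[0,0,0],1],
    [[3,-5,-7.2],[0,0,0],1],
    [[6,-7,-7.2],[0,0,0],1],
    [[8,-8,-7.2],[0,0,0],1],
    [[8,-8,-7.2],[0,0,0],1],
    [[8,-8,-7.2],[0,0,0],1],
    [[8,-8,-7.2],[0,0,0],1],
    [[8,-8,-7.2],[0,0,0],1],
    [[8,-8,-7.2],[0,0,0],1]
  ]
}}

```text
t: 21.15
eef_pos: [0.3912, 0.4686, 0.3005]
tool_rot: [0.0, 0.763, 0.646, 0.0]
contact_force: [-0.5, 0.0, -0.8]
gripper_width: 0.999
```

```bash
python3 - <<'E'
from h import *
step([.5552,.240,.30],80.5)
t=read_camera("top");s=read_camera("side")
a=cv2.resize(t["color"][140:260,320:480],(400,300),interpolation=cv2.INTER_CUBIC)
b=cv2.resize(t["color"][130:250,180:340],(400,300),interpolation=cv2.INTER_CUBIC)
c=cv2.resize(s["color"][110:230,270:430],(400,300),interpolation=cv2.INTER_CUBIC)
d=cv2.resize(s["color"][200:320,220:380],(400,300),interpolation=cv2.INTER_CUBIC)
cv2.imwrite("pics/f.png",np.vstack([np.hstack([a,b]),np.hstack([c,d])])[:,:,::-1])
E
```

```text
t 21.15 pos [0.3912 0.4686 0.3005] jawyaw 80.51 z [ 0.001 -0.    -1.   ] w 0.999 F [-0.5   0.04 -0.77]
  shift [-7.94, 7.98, 0.03] turn [0.01, -0.0, 0.0] rows>= 4.5 q [-0.92  0.38 -0.07  1.72  0.03  1.05  0.4 ]
```

View pics/f.png

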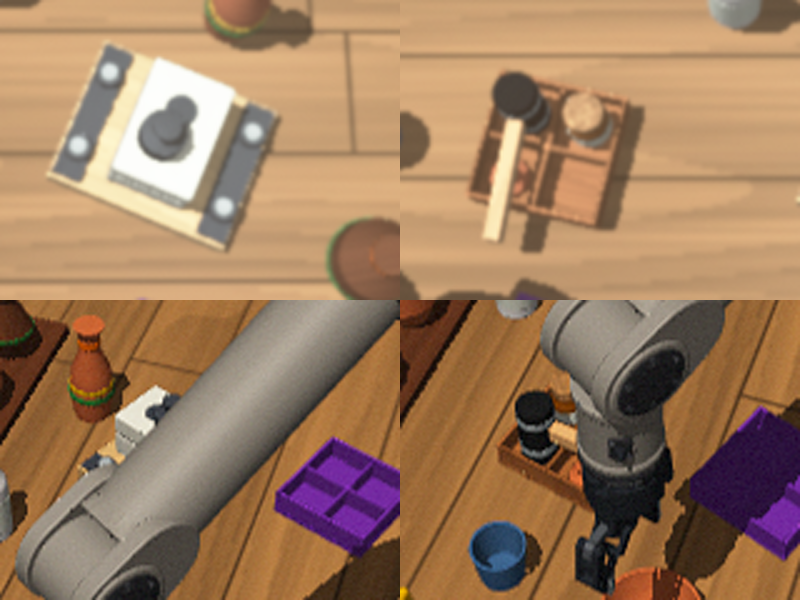

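```bash
python3 -c "
from station import *
print(hand_in())"
```

```text
the job is handed in; nothing more can be done
None
```

Both proud pins are down and the mallet is back in its cell, and I have handed the job in. The robot's clock read about 21 s, against the 56 s limit.

- **Pins:** The proud pins were the ones at mould (x, y) = (+45, +85) mm and (−45, −85) mm. I pressed each down slowly with the mallet until it reached a hard stop. The wrist read about 23 N and 27 N there, well above the roughly 10 N the pins resist with. The mallet's face was then about 47.5 mm above the table, against 48 mm for a pin fully home. In the last overhead picture all four pins look alike. The gripper never touched a pin.
- **Mallet:** It stands head down in its original +x, +y cell, with the handle lying over the stamp cell as before. I let go at the pose where I picked it up, within about 1 mm, and the wrist picture after release matches the one before the grasp. It did not slip visibly in the grip during the work.
- **Everything else:** The gripper is open and clear of everything. The jar, stamp, weight and vase stand where they were in the last pictures.

No check failed. One was limited: the arm hid most of the mould from the side camera at the end, so the last look at all four pins was from the overhead camera only. An earlier side picture, taken after the second pin went down, showed three of the pins home. The fourth, at (+45, −85), was hidden there, but it already measured home before I started.

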